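# Raise the pour-over stand one hole and seat the dripper

### The arm

A 6-joint arm with a two-finger parallel gripper is mounted at the origin on a cart in front of the work surface, level with it; the furniture and walls round the work are solid. World frame = base frame: x ahead of the robot, y to its left, z up, the work surface at z = 0. Lengths are in m, angles in rad, forces in N, time in s.
With the tool pointing down it reaches from about 0.15 to 0.775 m from the base axis. Payload 6.1 kg.
Tool frame: the origin (TCP) lies on the centre line of the jaws, within the pads' length; the fingertips stand 14 mm ahead of it and the grasp point (between the pads) lies 5 mm behind it (manip.finger_overhang is the distance from the TCP to the fingertips, in m); z points along the fingers, y is the line along which they close (so a half turn about z gives the same grasp; the last joint's range is limited). The gripper opens to 85 mm and grips with 20 to 120 N. Pads are 22 mm wide; open, the fingers measure 114 mm over their backs; the gripper's body (76 mm by 85 mm) begins 54 mm behind the grasp point. The pads swing forward as they close: fully open they stand 13 mm farther back than shut.
Start: joints at [-1.349, 0.126, -0.04, 1.405, 0, 1.571], TCP at [0.115, -0.512, 0.245] pointing down, gripper open.
Joint ranges: [-2.72, 2.72], [-0.95, 1.95], [-1.27, 1.35], [-1.78, 2.02], [-1.46, 1.47], [-3.14, 3.14]. Speed limits (rad/s): [2.39, 2.39, 3.01, 3.14, 3.14, 3.14].

### API

Orientations are given as a rotation vector (axis times angle).
In Python, from bench import manip, optics, job gives the robot as it stands.
- The arm moves only by the shell command python3 -m jog 'ROWS' [OPENING] [FORCE]. ROWS is JSON, one flat list of numbers, 4 for each row, row after row: the shift along the world's x, y, z scaled (see below), then the turn about the world's z scaled (see below). A call has 1 to 12 rows; each row shifts and turns the commanded pose from where the row before left it; what a row does not reach is not made up. The controller multiplies each number of a shift by 1 m and each number of a turn by 2 rad. A row lasts 1/12 s, in which the tool goes at most 41.7 mm and 7.16 degrees, less where a joint would pass 70% of its speed; a pose out of reach is approached as far as the arm can. A call with a number of a shift or a turn outside -1 to 1 is refused whole. A call with a gripper value outside its range is refused whole. OPENING is the closure, from 0 (fully open) to 1 (shut), set as the call begins (- or left out, the last holds). The fingers move at their own pace and stop on an object; FORCE is the grip in N (left out, the last holds). Time passes only in rows, so rows that do not move let the fingers close. It gives the time, the measured TCP pose, the force, the opening and the grip force at its end, in the units of the state.
- manip.sense(): the state, without advancing time (a new reading comes with each control period).
- optics.grab_frame(name): name is "side" or "top" or "wrist"; returns a dict with "image" (480x640x3 uint8, blue, green, red), "range_z" (480x640 float32, m along the optical axis (not along the pixel's ray), 0 where there is no reading), "intrinsics" (3x3 intrinsics, pixels), "k1" (the pictures are not rectified: a ray, as slopes to the right and down, at radius r is drawn at 1 + k1 r^2 times it, then the intrinsics apply), "R" (3x3) and "t" (3): a world point X has camera coordinates R X + t; the wrist camera has in their place "mount" (4x4, takes a point from camera to tool coordinates, whose origin is the TCP and whose axes are the flange's). Camera axes: x right, y down, z forward; pixel columns grow to the right and rows downward; lengths in m; the calibration is good to about 2 mm. A picture is of the moment at which its call begins: read the wrist's pose just before it.
- job.finish_job(): hands the job in; it is judged then, once.
The state is a dict: "clock": time; "joint_positions": joint angles; "dq": joint speeds; "joint_torque": joint torques, N m; "eef_pos": TCP position; "tool_rot": TCP orientation; "ft_force": force on the tool from outside, world axes, zero at the start; "wrist_torque": the same for the moment, N m; "width": opening from 0.0 (shut) to 1.0 (fully open); "finger_force": force on a finger pad.
Only numpy, scipy, OpenCV 4.12 (cv2) and the standard library are available. Lean on these libraries where they do the work, as an engineer would, in place of code of your own. Each camera call takes 0.05 s, during which the arm holds its last target. There are 200 camera calls.

### The job

The pour-over coffee stand is set too low for the tall mug on its base: the dripper's outlet would dip into the mug. Press the stand's snap button in flush and slide the tube with the ring up to the next hole until the button clicks out again, without ever forcing the tube hard against the button. Then gently set the white dripper into the ring, upright and fully home, leaving the mug and the other things as they stand.

Things in the scene. Friction and masses are not known exactly. Their poses are not given: they have to be found in the camera images.
- stand: Pour-over coffee stand, fixed to the worktop. Dark wooden base 130 x 220 x 14 mm; origin at the centre of its underside, z up, y along the base from the post to the ring, x away from the side on which the button sticks out. Post axis at y = -55 mm, ring centre at y = +40 mm. The post is a fixed steel inner tube (20 mm) that holds the button, with a steel sleeve tube sliding on it.
- carrier: Sliding part of the stand, 0.4 kg: vertical steel sleeve tube, outer diameter 25 mm, 127 mm long plus a 27 mm wide black cap, and the flat ring on a short arm. Set low, its cap ends 205 mm, its lower end 71 mm above the worktop and the ring lies 116 to 123 mm up. It has three 9.5 mm holes one above the other in its -x side, the second 38 to 50 mm below the first (it differs from stand to stand); its weight drops it if let go between holes.
- button_tip (a point): Tip of the stand's snap button when out: a domed steel button, 8 mm wide, sprung in the inner tube, that stands 5 mm out of the sleeve's uppermost hole at the start. 176 mm above the worktop, 17.5 mm from the post axis towards the stand's -x; it stays there while the sleeve moves. Spring 2.5 N out, 4.5 N flush; once flush, some 10 N upwards on the sleeve slips the dome under the tube wall.
- ring_height (a joint): Height of the sliding sleeve and ring above the low setting (m): about 0 at the start, 0.036 to 0.051 in the next hole, where only the click and the sudden stop of the sleeve tell that the button is out. Sliding takes about 6 N upwards; in a hole there is under 1 mm of play each way.
- ring_seat (a point): Centre of the ring's flat top face, 123 mm above the worktop when set low. Steel ring, hole 48 mm wide, 80 mm over all, 7 mm thick. Moves up with the sleeve; 95 mm from the post axis.
- dripper_centre (a point): Centre of the white ceramic coffee dripper, half-way up its 80 mm height; stands upright, loose, about 0.2 kg. From below: round outlet collar 44 mm wide, 24 mm tall, that fits the ring; flange 76 mm wide, 6 mm thick, that rests on the ring (the centre is then 16 mm above point ring_seat); bowl with a straight wall 62 mm wide from 12 to 40 mm above the centre, open on top, wall 4 mm thick. Grip it across the straight wall.
- mug: White mug with leaf pattern, cup 92 mm wide, 95 mm tall, handle on one side, loose on the stand's base under the ring. Origin at its underside, 17 mm from the cup's axis towards the handle. Stays where it is.
- tumbler: Clear glass tumbler, 80 mm wide, 88 mm tall, loose on the worktop to the right; may stand where the dripper could have been. Origin at the centre of its underside. Not needed.
- jigger: Steel double-ended bar measure, 45 mm wide, 96 mm tall, loose on the worktop at the back right. Origin at the centre of its underside. Not needed.
There are look-alikes about, which are no part of the job. Leave any orange look-alike of the part that bears dripper_centre alone. What is shaped like the mug but blue is not meant.

How it is judged:
On the way, in this order (a step that is already met when the one before it is completed fails the run):
1. The sleeve stands in the next hole up and the snap button holds it there without the hand (value of joint ring_height between 0.036 and 0.051 m and value of joint button_in below 0.002 m and contact force between the fingers and carrier below 0.2 N), for 0.3 s.
2. The dripper sits upright in the raised ring, its flange down on it (value of joint ring_height between 0.036 and 0.051 m and value of joint button_in below 0.002 m and horizontal distance between dripper_centre and ring_seat below 0.005 m and z of dripper_centre in the frame of ring_seat between 0.013 and 0.019 m and angle between dripper_centre's own z axis and vertical below 0.06 rad), for 0.2 s.
At the end, for the whole second after the job is handed in: The ring is one hole up (ring_height 36 to 51 mm), held by the snap button, which is out to within 2 mm; the dripper is released in the ring, within 5 mm of its centre, centre 13 to 19 mm above ring_seat, tilted less than 0.06 rad; the mug is within 15 mm of its start and upright (all of step 2 and distance of mug from where it was at the start of the episode below 0.015 m and angle between mug's own z axis and vertical below 0.1 rad); the robot touches nothing.
It fails at once if The hand forces the sleeve against the snap button with more than 15 N (contact force between snap_button and carrier above 15 N and contact force between the fingers and carrier above 0.5 N).
It fails at once if The dripper is knocked or pressed against the stand with more than 20 N (contact force between dripper and stand above 20 N).
It fails at once if The mug is shifted by more than 15 mm or tipped (not (distance of mug from where it was at the start of the episode below 0.015 m and angle between mug's own z axis and vertical below 0.1 rad)).
It fails at once if The tumbler or the jigger is shifted by more than 20 mm (distance of any of tumbler, jigger from where it was at the start of the episode above 0.02 m).
It also fails if it takes over 64 s, if anything falls off the work surface, if the arm or the gripper's body presses on something with over 40 N, if the wrist force passes 120 N, or if a joint passes its speed limit or range.

## Working session

There is one attempt and no reset: what is moved stays moved. The work goes in short steps, Python scripts to look and compute and a shell command to move; the robot and the scene stay as the last step left them, time stands still between calls to the robot, and variables do not carry over. Pictures are saved under pics/ and viewed, at most 10 in all, crops included, and the job is handed in when it is done.

```bash
mkdir -p pics; ls; cat > h.py <<'E'
import numpy as np,cv2
from bench import manip,optics,job
from scipy.spatial.transform import Rotation as Ro
def grab(n):
    s=manip.sense(); f=optics.grab_frame(n)
    if n=='wrist':
        T=np.eye(4);T[:3,:3]=Ro.from_rotvec(s['tool_rot']).as_matrix();T[:3,3]=s['eef_pos'];C=T@np.array(f['mount'])
        f['Rc'],f['c']=C[:3,:3],C[:3,3]
    else:
        R=np.array(f['R']);f['Rc']=R.T;f['c']=-R.T@np.array(f['t'])
    return f
def cloud(f):
    K=np.array(f['intrinsics']);v,u=np.mgrid[:480,:640].astype(float)
    D=np.array([f['k1'],0,0,0],float)
    p=cv2.undistortPoints(np.stack([u.ravel(),v.ravel()],1)[:,None],K,D)[:,0].reshape(480,640,2)
    z=f['range_z'];P=np.dstack([p[...,0]*z,p[...,1]*z,z])
    W=P@f['Rc'].T+f['c'];W[z<=0]=np.nan
    return W
E
python3 - <<'E'
from h import *
import pickle
for n in('top','side'):
    f=grab(n);cv2.imwrite(f'pics/{n}0.png',f['image']);np.save(f'{n}0.npy',cloud(f));print(n,f['c'],f['Rc'][:,2],f['intrinsics'][0])
s=manip.sense();print(s)
E
```

```text
pics
top [ 0.4490324  -0.11661898  1.20369978] [ 0.04309572  0.00197541 -0.999069  ] [478.62195795   0.         330.2034344 ]
side [ 0.38154096 -0.8530686   0.70402728] [ 0.12208318  0.78787682 -0.60361064] [527.59178353   0.         319.72373576]
{'clock': 0.1, 'joint_positions': array([-1.34899395e+00,  1.26303514e-01, -4.04842565e-02,  1.40539300e+00,
        3.46027965e-06,  1.57078169e+00]), 'dq': array([ 4.27542086e-04,  1.45521927e-03,  1.86204508e-03, -9.09607011e-04,
       -3.91957240e-04, -8.42055954e-05]), 'joint_torque': array([ 8.33087561e-04, -4.36902988e+01,  3.53606057e+01,  1.36893801e-02,
        5.42449413e-06,  1.67903750e-06]), 'eef_pos': array([ 0.11542042, -0.51180896,  0.24462522]), 'tool_rot': array([-3.12092268e+00, -3.47563142e-01,  2.35160212e-04]), 'ft_force': array([-0.05597645, -0.72529814,  0.42469255]), 'wrist_torque': array([0.03949424, 0.02549462, 0.01137467]), 'finger_force': 0.0, 'width': 0.9979128490056124}
```

View pics/top0.png

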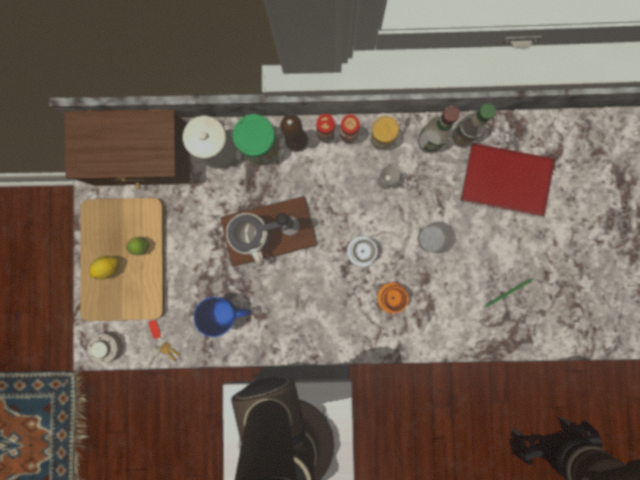

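View pics/side0.png

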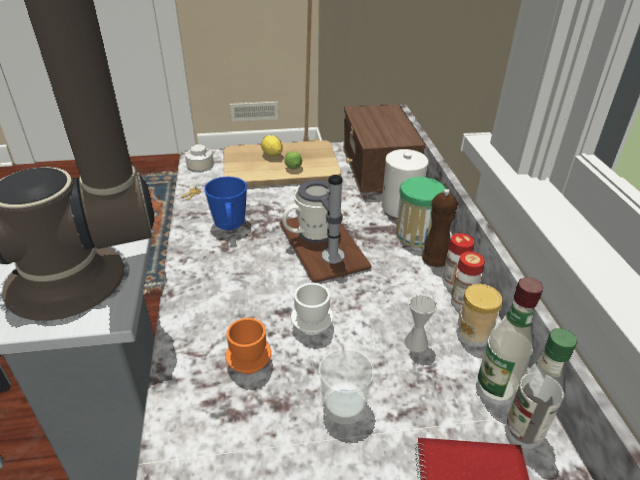

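The top view shows the stand at (270,230) with its ring at (246,234) and post at (288,222). The white dripper is at (363,250), the orange look-alike at (393,297), the tumbler at (435,237) and the jigger at (390,176). The side view agrees, and the button side of the post faces the robot.

```bash
python3 - <<'E'
from h import *
from scipy.optimize import least_squares
W=np.load('top0.npy');S=np.load('side0.npy');im=cv2.imread('pics/top0.png')
def sel(W,lo,hi): 
    m=np.all((W>lo)&(W<hi),-1);return W[m]
def circ(p,r=None):
    p=p[:,:2];c=p.mean(0)
    if r: f=lambda q:np.hypot(*(p-q).T)-r; s=least_squares(f,c,loss='soft_l1',f_scale=.002)
    else: f=lambda q:np.hypot(*(p-q[:2]).T)-q[2]; s=least_squares(f,[*c,.04],loss='soft_l1',f_scale=.002)
    return s.x
for n,px in dict(drip=(363,250),ring=(246,234),post=(288,222)).items(): print(n,W[px[1],px[0]])
# base plate rect
b=sel(W,[.3,-.3,.008],[.75,.35,.02]); hsv=cv2.cvtColor(im,cv2.COLOR_BGR2HSV)
m=np.all((W>[.35,-.15,.008])&(W<[.7,.2,.022]),-1)
print('base',m.sum(),cv2.minAreaRect(np.float32(W[m][:,:2])))
for n,C in(('top',W),('side',S)):
    p=sel(C,[.35,-.1,.19],[.7,.2,.215]);print(n,'cap',len(p),p.mean(0) if len(p) else'',p.min(0) if len(p) else'',p.max(0) if len(p) else '')
    p=sel(C,[.35,-.1,.108],[.7,.2,.13]);print(n,'ring',len(p),p.mean(0),np.median(p[:,2]),p.min(0),p.max(0))
    p=sel(C,[.35,-.35,.070],[.55,-.12,.09]);print(n,'drip rim',len(p),p.min(0),p.max(0),(p.min(0)+p.max(0))/2)
    p=sel(C,[.35,-.35,.012],[.55,-.12,.034]);print(n,'flange',len(p),p.min(0),p.max(0),(p.min(0)+p.max(0))/2)
p=sel(S,[.35,-.1,.13],[.7,.2,.195]);print('tube side',circ(p,.0125),len(p))
E
```

```text
drip [ 0.47306526 -0.19386278  0.03407302]
ring [0.51931756 0.09360283 0.02120543]
post [ 0.5337326 -0.0248835  0.1790325]
base 2979 ((0.5253304243087769, 0.020144477486610413), (0.3495069742202759, 0.3354053199291229), 0.257755845785141)
top cap 131 [ 0.53931459 -0.01464487  0.20351547] [ 0.52606801 -0.02714829  0.19661923] [ 0.5513695  -0.00168051  0.20948618]
top ring 1026 [0.54394621 0.07011078 0.12074756] 0.12202824787776767 [ 0.47257236 -0.03050325  0.10804183] [0.6999428  0.19348028 0.12994723]
top drip rim 290 [ 0.35031201 -0.34885266  0.0700437 ] [ 0.53385974 -0.16242724  0.08973525] [ 0.44208587 -0.25563995  0.07988948]
top flange 534 [ 0.3501964  -0.34994556  0.01217675] [ 0.52698061 -0.15710443  0.0339931 ] [ 0.4385885  -0.25352499  0.02308493]
side cap 136 [ 0.53690504 -0.02167472  0.19882825] [ 0.52471798 -0.03154641  0.19017581] [ 0.55142051 -0.00620523  0.20422334]
side ring 827 [0.56030186 0.0584123  0.11880152] 0.11909139815937331 [ 0.47058604 -0.03524429  0.10802206] [0.69993692 0.18856672 0.12998498]
side drip rim 1117 [ 0.3501452  -0.34991324  0.07001185] [ 0.53377898 -0.16282756  0.08951734] [ 0.44196209 -0.2563704   0.0797646 ]
side flange 1222 [ 0.35004981 -0.3496708   0.01202395] [ 0.52791743 -0.17080691  0.0339953 ] [ 0.43898362 -0.26023885  0.02300962]
tube side [ 0.53870137 -0.01549384] 416
```

```bash
python3 - <<'E'
from h import *
from scipy.optimize import least_squares
W=np.load('top0.npy');S=np.load('side0.npy')
def fit(p,c,r):
    return least_squares(lambda q:np.clip(np.hypot(*(p[:,:2]-q).T)-r,0,.02)+0*q[0],c).x
post=np.array([.5388,-.0152])
for n,C in(('top',W),('side',S)):
    m=(C[...,2]>.112)&(C[...,2]<.13)&(np.hypot(C[...,0]-.52,C[...,1]-.078)<.06)
    p=C[m]
    # annulus fit r 24..40
    f=lambda q:(lambda d:np.clip(d-.040,0,.01)+np.clip(.024-d,0,.01))(np.hypot(*(p[:,:2]-q).T))
    far=p[np.hypot(*(p[:,:2]-post).T)>.06]
    p=far;s=least_squares(f,p[:,:2].mean(0)).x
    d=s-post;print(n,'ring',s,len(p),np.median(p[:,2]),np.linalg.norm(d),'yaw',np.arctan2(-d[0],d[1]))
    for z0,z1,c in((.066,.09,'rim'),(.022,.034,'fl')):
        m=(C[...,2]>z0)&(C[...,2]<z1)&(np.hypot(C[...,0]-.473,C[...,1]+.195)<.06);p=C[m]
        a=p.min(0);b=p.max(0);print(c,len(p),a,b,(a+b)/2)
E
python3 -m jog '[0.04,0.0,0.0,0, 0.04,0,0,0]'
python3 - <<'E'
from h import *
s=manip.sense();print(Ro.from_rotvec(s['tool_rot']).as_matrix().round(3))
E
```

```text
top ring [0.51751132 0.07782464] 620 0.12247688154972802 0.09542951040459195 yaw 0.22497577858305604
rim 151 [ 0.44155351 -0.22141798  0.06602384] [ 0.50283828 -0.16242724  0.08640001] [ 0.47219589 -0.19192261  0.07621192]
fl 278 [ 0.43617977 -0.22894303  0.02298464] [ 0.50783007 -0.15710443  0.0339931 ] [ 0.47200492 -0.19302373  0.02848887]
side ring [0.5160265 0.0750795] 367 0.1194732652432553 0.093107575552357 yaw 0.24710034784321408
rim 513 [ 0.43988125 -0.226629    0.06604381] [ 0.50113518 -0.16282756  0.08262103] [ 0.47050821 -0.19472828  0.07433242]
fl 477 [ 0.43360238 -0.23258665  0.02369344] [ 0.50774106 -0.17080691  0.03394639] [ 0.47067172 -0.20169678  0.02881991]
clock: 0.27
eef_pos: [0.1948, -0.5122, 0.2452]
tool_rot: [-3.123, -0.341, 0.0]
ft_force: [0.4, -1.4, -0.2]
width: 1.001
finger_force: 0.0
[[ 0.976  0.216 -0.   ]
 [ 0.216 -0.976  0.   ]
 [-0.    -0.    -1.   ]]
```

```bash
python3 -m jog '[0.02,0.03,0.0035,0.05,0.022,0.031,0.0035,0.05,0.022,0.031,0.0035,0.05,0.022,0.031,0.0035,0.05,0.022,0.031,0.0035,0.05,0.022,0.031,0.0035,0.05,0.022,0.031,0.0035,0.05,0.022,0.031,0.0035,0.05,0.022,0.031,0.0035,0.05,0.022,0.031,0.0035,0.05,0.022,0.031,0.0035,0.05,0.022,0.031,0.0035,0.05]' 0.4; python3 -m jog '[0.02,0.031,0.004,0.05,0.02,0.031,0.004,0.05,0.02,0.031,0.004,0.05,0.02,0.031,0.004,0.04,0,0,0,0,0,0,0,0]'
python3 - <<'E'
from h import *
s=manip.sense();M=Ro.from_rotvec(s['tool_rot']).as_matrix();print(s['joint_positions'].round(3),np.arctan2(M[1,1],M[0,1]))
f=grab('wrist');W=cloud(f);np.save('w1.npy',W);cv2.imwrite('pics/w1.png',f['image']);print(f['c'])
E
```

```text
clock: 1.27
eef_pos: [0.458, -0.1393, 0.2873]
tool_rot: [-2.375, -2.056, 0.0]
ft_force: [1.4, -0.5, -0.1]
width: 0.602
finger_force: 0.0
clock: 1.77
eef_pos: [0.5381, -0.0154, 0.3024]
tool_rot: [-1.946, -2.465, 0.002]
ft_force: [-0.6, 0.2, -0.7]
width: 0.602
finger_force: 0.0
[-0.029  0.161  0.126  1.538 -0.     1.308] 0.23418623483188
[0.52334868 0.05008605 0.43074125]
```

View pics/w1.png

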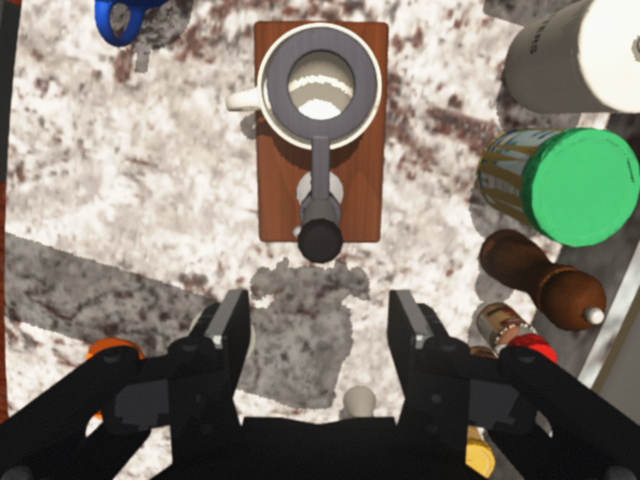

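The wrist view shows the cap at (320,240) and the ring at (321,88). Both lie on the jaws' centre line, with the button side to the left.

```bash
python3 - <<'E'
from h import *
from scipy.optimize import least_squares
C=np.load('w1.npy');post=np.array([.5388,-.0152])
m=(C[...,2]>.195)&(C[...,2]<.215)&(np.hypot(C[...,0]-.5388,C[...,1]+.015)<.03);p=C[m];post=(p.min(0)+p.max(0))[:2]/2
print('cap',len(p),post,p.max(0)-p.min(0),np.median(p[:,2]))
m=(C[...,2]>.112)&(C[...,2]<.13)&(np.hypot(C[...,0]-.5175,C[...,1]-.0778)<.045);p=C[m]
p=p[np.hypot(*(p[:,:2]-post).T)>.06]
f=lambda q:(lambda d:np.clip(d-.040,0,.01)+np.clip(.024-d,0,.01))(np.hypot(*(p[:,:2]-q).T))
s=least_squares(f,p[:,:2].mean(0)).x;d=s-post
print(s,len(p),np.median(p[:,2]),np.linalg.norm(d),np.arctan2(-d[0],d[1]))
E
```

```text
cap 1619 [ 0.53892021 -0.01427196] [0.02674716 0.02696992 0.00986475] 0.2028365703713389
[0.51741487 0.07772696] 6096 0.12125569415332357 0.09447899772767872 0.2296330997563451
```

```bash
python3 -m jog '[0.0008,0.001,-0.03,0,0,0,-0.03,0,0,0,-0.03,0,0,0,-0.025,0,0,0,-0.015,0,0,0,-0.005,0,0,0,0,0]' && python3 -m jog '[0,0,0,0,0,0,0,0,0,0,0,0,0,0,0,0,0,0,0,0,0,0,0,0]' 1 20
```

```text
clock: 2.4
eef_pos: [0.5369, -0.0172, 0.1671]
tool_rot: [-1.952, -2.459, 0.003]
ft_force: [-0.3, 0.4, -0.5]
width: 0.597
finger_force: 0.0
clock: 2.9
eef_pos: [0.5389, -0.0166, 0.1689]
tool_rot: [1.95, 2.461, 0.0]
ft_force: [1.7, -4.0, 2.1]
width: 0.29
finger_force: 25.7
```

```bash
python3 -m jog '[0,0,0.0005,0,0,0,0.0005,0,0,0,0.0005,0,0,0,0,0]'; python3 -m jog '[0,0,0.0005,0,0,0,0.0005,0,0,0,0.0005,0,0,0,0,0]'
```

```text
clock: 3.23
eef_pos: [0.5389, -0.0166, 0.1694]
tool_rot: [1.95, 2.461, -0.001]
ft_force: [4.6, -5.2, -4.5]
width: 0.284
finger_force: 25.1
clock: 3.57
eef_pos: [0.5389, -0.0166, 0.1705]
tool_rot: [1.95, 2.462, -0.001]
ft_force: [4.3, -4.5, -6.6]
width: 0.286
finger_force: 24.9
```

```bash
for i in 1; do python3 -m jog '[0,0,0.0005,0,0,0,0.0005,0,0,0,0,0]'; python3 -m jog '[0,0,0.0005,0,0,0,0.0005,0,0,0,0,0]';  python3 -m jog '[0,0,0.0005,0,0,0,0.0005,0,0,0,0,0]'; done
```

```text
clock: 3.82
eef_pos: [0.5389, -0.0166, 0.1715]
tool_rot: [1.95, 2.462, -0.001]
ft_force: [5.0, -3.2, -7.1]
width: 0.284
finger_force: 24.9
clock: 4.07
eef_pos: [0.5389, -0.0166, 0.1725]
tool_rot: [1.95, 2.462, -0.001]
ft_force: [4.3, -4.3, -5.8]
width: 0.288
finger_force: 25.0
clock: 4.32
eef_pos: [0.5389, -0.0166, 0.1734]
tool_rot: [1.95, 2.462, -0.001]
ft_force: [5.3, -4.7, -7.0]
width: 0.283
finger_force: 24.8
```

```bash
python3 -m jog '[0,0,0.001,0,0,0,0.001,0,0,0,0.001,0,0,0,0.001,0,0,0,0.001,0,0,0,0.001,0,0,0,0.001,0,0,0,0.001,0]'
cat > r.py <<'E'
from h import *
for n in('wrist','side','top'):
    C=cloud(grab(n))
    m=(C[...,2]>.105)&(C[...,2]<.185)&(np.hypot(C[...,0]-.5175,C[...,1]-.0778)<.042)&(np.hypot(C[...,0]-.5175,C[...,1]-.0778)>.02)
    p=C[m];print(n,len(p),np.percentile(p[:,2],[25,50,75]).round(4) if len(p) else '')
E
python3 r.py
```

```text
clock: 4.98
eef_pos: [0.5389, -0.0166, 0.1815]
tool_rot: [1.95, 2.462, -0.001]
ft_force: [5.9, -5.3, -6.9]
width: 0.286
finger_force: 24.4
wrist 14040 [0.1321 0.1326 0.1331]
side 295 [0.1288 0.1309 0.1319]
top 0
```

```bash
python3 -m jog '[0,0,0.0015,0,0,0,0.0015,0,0,0,0.0015,0,0,0,0.0015,0,0,0,0.0015,0,0,0,0.0015,0,0,0,0.0015,0,0,0,0.0015,0,0,0,0.0015,0,0,0,0.0015,0,0,0,0.0015,0,0,0,0.0015,0]'; python3 -m jog '[0,0,0.001,0,0,0,0.001,0,0,0,0.001,0,0,0,0.001,0,0,0,0.0005,0,0,0,0,0]'
```

```text
clock: 6.13
eef_pos: [0.5389, -0.0166, 0.1995]
tool_rot: [1.95, 2.462, -0.001]
ft_force: [4.7, -4.7, -5.3]
width: 0.287
finger_force: 24.4
clock: 6.63
eef_pos: [0.5389, -0.0166, 0.2042]
tool_rot: [1.95, 2.462, -0.001]
ft_force: [4.8, -4.9, -3.5]
width: 0.282
finger_force: 24.6
```

```bash
for i in 1; do python3 -m jog '[0,0,0.0005,0,0,0,0.0005,0,0,0,0,0]'; python3 -m jog '[0,0,0.0005,0,0,0,0.0005,0,0,0,0,0]';  python3 -m jog '[0,0,0.0005,0,0,0,0.0005,0,0,0,0,0]'; done | egrep 'eef|ft|finger'
```

```text
eef_pos: [0.5389, -0.0165, 0.2052]
ft_force: [4.8, -4.1, -2.7]
finger_force: 24.6
eef_pos: [0.5389, -0.0165, 0.2061]
ft_force: [4.8, -4.0, -6.3]
finger_force: 24.3
eef_pos: [0.5389, -0.0165, 0.2071]
ft_force: [4.3, -4.4, -5.5]
finger_force: 24.5
```

```bash
for i in 1; do python3 -m jog '[0,0,0.0005,0,0,0,0.0005,0,0,0,0,0]'; python3 -m jog '[0,0,0.0005,0,0,0,0.0005,0,0,0,0,0]'; done | egrep 'eef|ft|finger'
```

```text
eef_pos: [0.5389, -0.0166, 0.2082]
ft_force: [4.0, -4.0, -4.0]
finger_force: 24.6
eef_pos: [0.5389, -0.0166, 0.2092]
ft_force: [4.9, -4.4, -4.2]
finger_force: 24.6
```

```bash
for i in 1; do python3 -m jog '[0,0,0.0005,0,0,0,0.0005,0,0,0,0,0]'; python3 -m jog '[0,0,0.0005,0,0,0,0.0005,0,0,0,0,0]'; done | egrep 'eef|ft|finger'
```

```text
eef_pos: [0.5389, -0.0166, 0.21]
ft_force: [4.8, -4.6, -6.4]
finger_force: 24.3
eef_pos: [0.5389, -0.0166, 0.2111]
ft_force: [5.1, -5.0, -4.2]
finger_force: 24.5
```

```bash
for i in 1; do python3 -m jog '[0,0,0.0005,0,0,0,0.0005,0,0,0,0,0]'; python3 -m jog '[0,0,0.0005,0,0,0,0.0005,0,0,0,0,0]'; done | egrep 'eef|ft|finger'; python3 r.py
```

```text
eef_pos: [0.5389, -0.0166, 0.2122]
ft_force: [4.6, -4.5, -4.4]
finger_force: 24.6
eef_pos: [0.5389, -0.0166, 0.2133]
ft_force: [3.4, -4.7, -4.0]
finger_force: 24.6
wrist 14045 [0.1639 0.1644 0.1649]
side 328 [0.1602 0.1624 0.1635]
top 0
```

```bash
python3 -m jog '[0,0,0.0005,0,0,0,0.0005,0,0,0,0,0]'| egrep 'eef|ft|finger'
```

```text
eef_pos: [0.5389, -0.0166, 0.2141]
ft_force: [4.3, -4.7, -5.6]
finger_force: 24.3
```

```bash
python3 -m jog '[0,0,0.0005,0,0,0,0.0005,0,0,0,0,0]'| egrep 'eef|ft|finger'
```

```text
eef_pos: [0.5389, -0.0166, 0.2152]
ft_force: [4.5, -3.7, -4.1]
finger_force: 24.6
```

```bash
python3 -m jog '[0,0,0.0005,0,0,0,0.0005,0,0,0,0,0]'| egrep 'eef|ft|finger'
```

```text
eef_pos: [0.5389, -0.0166, 0.2164]
ft_force: [3.4, -4.7, -2.4]
finger_force: 24.7
```

```bash
python3 -m jog '[0,0,0.0005,0,0,0,0.0005,0,0,0,0,0]'| egrep 'eef|ft|finger'
```

```text
eef_pos: [0.5389, -0.0166, 0.2179]
ft_force: [2.2, -3.6, 1.7]
finger_force: 25.2
```

```bash
python3 -m jog '[0,0,0.0005,0,0,0,0.0005,0,0,0,0,0]'| egrep 'eef|ft|finger'
```

```text
eef_pos: [0.539, -0.0166, 0.2188]
ft_force: [3.8, -4.5, -1.7]
finger_force: 24.7
```

```bash
python3 -m jog '[0,0,0.0005,0,0,0,0,0]'| egrep 'eef|ft|finger'; python3 r.py
```

```text
eef_pos: [0.539, -0.0166, 0.2191]
ft_force: [5.0, -4.9, -2.4]
finger_force: 24.6
wrist 14040 [0.1697 0.1702 0.1707]
side 332 [0.1665 0.1684 0.1693]
top 0
```

```bash
python3 -m jog '[0,0,0.0005,0,0,0,0,0]'| egrep 'eef|ft|finger'
```

```text
eef_pos: [0.539, -0.0166, 0.2194]
ft_force: [4.5, -4.5, -3.7]
finger_force: 24.5
```

```bash
python3 -m jog '[0,0,0.0005,0,0,0,0,0]'| egrep 'eef|ft|finger'; python3 - <<'E'
from h import *
f=grab('side');i=f['image'];cv2.imwrite('pics/s2.png',cv2.resize(i[130:280,260:420],None,fx=4,fy=4,interpolation=cv2.INTER_CUBIC))
E
```

```text
eef_pos: [0.5389, -0.0166, 0.2198]
ft_force: [5.1, -4.3, -5.2]
finger_force: 24.4
```

View pics/s2.png

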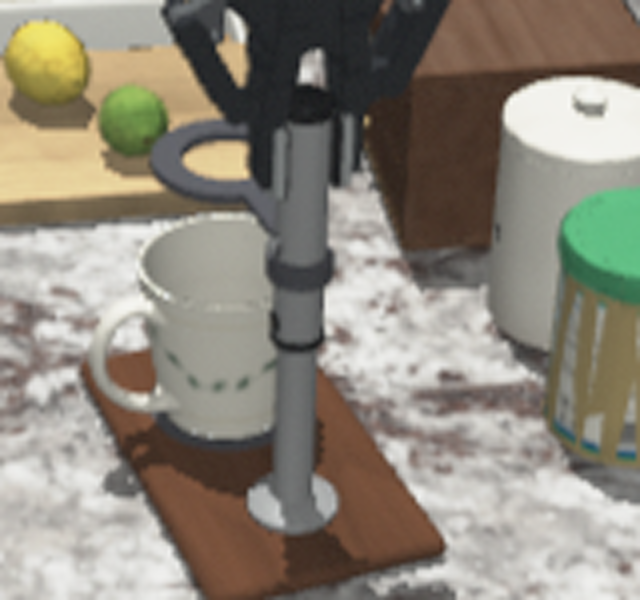

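```bash
python3 -m jog '[0,0,0.0005,0,0,0,0,0]'| egrep 'eef|ft|finger'
```

```text
eef_pos: [0.539, -0.0165, 0.2202]
ft_force: [4.2, -3.1, -4.0]
finger_force: 24.4
```

```bash
python3 -m jog '[0,0,0.0005,0,0,0,0,0]'| egrep 'eef|ft|finger'; python3 r.py
```

```text
eef_pos: [0.539, -0.0165, 0.2207]
ft_force: [4.3, -4.6, -4.2]
finger_force: 24.4
wrist 14056 [0.1714 0.1719 0.1724]
side 336 [0.1676 0.1698 0.1709]
top 0
```

```bash
python3 -m jog '[0,0,0.0005,0,0,0,0,0]'| egrep 'eef|ft|finger'
```

```text
eef_pos: [0.5389, -0.0166, 0.2211]
ft_force: [5.2, -4.3, -4.7]
finger_force: 24.3
```

```bash
python3 -m jog '[0,0,0.0003,0,0,0,0,0]'| egrep 'eef|ft|finger'; python3 r.py
```

```text
eef_pos: [0.539, -0.0166, 0.2212]
ft_force: [5.9, -4.9, -5.7]
finger_force: 24.3
wrist 14036 [0.1719 0.1724 0.1728]
side 332 [0.1683 0.1703 0.1713]
top 0
```

```bash
python3 -m jog '[0,0,-0.0005,0,0,0,-0.0005,0,0,0,0,0]'| egrep 'eef|ft|finger'; python3 -m jog '[0,0,-0.0005,0,0,0,-0.0005,0,0,0,0,0]'| egrep 'eef|ft|finger'
```

```text
eef_pos: [0.5389, -0.0166, 0.2206]
ft_force: [4.2, -4.7, -4.0]
finger_force: 24.6
eef_pos: [0.5389, -0.0166, 0.2197]
ft_force: [3.9, -4.1, -4.1]
finger_force: 24.6
```

```bash
python3 -m jog '[0,0,-0.0005,0,0,0,-0.0005,0,0,0,0,0]'| egrep 'eef|ft|finger'; python3 r.py
```

```text
eef_pos: [0.5389, -0.0166, 0.2189]
ft_force: [4.1, -3.7, -2.7]
finger_force: 24.8
wrist 14061 [0.1695 0.17   0.1705]
side 335 [0.166  0.1681 0.1691]
top 0
```

```bash
python3 -m jog '[0,0,-0.0005,0,0,0,-0.0005,0,0,0,0,0]'| egrep 'eef|ft|finger';
```

```text
eef_pos: [0.539, -0.0166, 0.2184]
ft_force: [4.3, -4.6, 0.8]
finger_force: 25.0
```

```bash
python3 -m jog '[0,0,-0.0005,0,0,0,-0.0005,0,0,0,0,0]'| egrep 'eef|ft|finger'; python3 r.py
```

```text
eef_pos: [0.539, -0.0166, 0.2181]
ft_force: [2.1, -5.1, 4.3]
finger_force: 25.4
wrist 14040 [0.1688 0.1693 0.1698]
side 329 [0.1656 0.1674 0.1683]
top 0
```

```bash
python3 -m jog '[0,0,0.001,0,0,0,0.001,0,0,0,0.001,0,0,0,0,0]'| egrep 'eef|ft|finger'; python3 -m jog '[0,0,0.0005,0,0,0,0,0]'| egrep 'eef|ft|finger'; python3 -m jog '[0,0,0.0005,0,0,0,0,0]'| egrep 'eef|ft|finger'
```

```text
eef_pos: [0.539, -0.0166, 0.2197]
ft_force: [4.9, -4.8, -3.0]
finger_force: 24.5
eef_pos: [0.5389, -0.0165, 0.22]
ft_force: [4.9, -5.2, -3.7]
finger_force: 24.4
eef_pos: [0.539, -0.0166, 0.2204]
ft_force: [5.5, -4.9, -4.2]
finger_force: 24.4
```

```bash
python3 -m jog '[0,0,0.0005,0,0,0,0,0]'| egrep 'clock|eef|ft|finger'
```

```text
clock: 14.33
eef_pos: [0.5389, -0.0165, 0.2209]
ft_force: [5.9, -5.3, -4.6]
finger_force: 24.4
```

```bash
python3 -m jog '[0,0,0.0005,0,0,0,0,0]'| egrep 'clock|eef|ft|finger'; python3 -m jog '[0,0,0.0004,0,0,0,0,0]'| egrep 'clock|eef|ft|finger'
```

```text
clock: 14.5
eef_pos: [0.5389, -0.0166, 0.2212]
ft_force: [5.7, -4.4, -5.2]
finger_force: 24.3
clock: 14.67
eef_pos: [0.5389, -0.0165, 0.2213]
ft_force: [6.3, -5.6, -7.1]
finger_force: 24.2
```

```bash
python3 -m jog '[0,0,0.0004,0,0,0,0,0]'| egrep 'clock|eef|ft|finger'
```

```text
clock: 14.83
eef_pos: [0.5389, -0.0166, 0.2215]
ft_force: [6.8, -4.1, -9.0]
finger_force: 24.0
```

Both stops are there (0.2183 below, 0.2212 above), so the button is out. I'll ease down and release.

```bash
python3 -m jog '[0,0,-0.001,0,0,0,-0.001,0,0,0,-0.001,0,0,0,0,0]'| egrep 'eef|ft|finger'; python3 -m jog '[0,0,0,0,0,0,0,0,0,0,0,0,0,0,0,0,0,0,0,0,0,0,0,0]' 0.4; python3 -m jog '[0,0,0.04,0,0,0,0.04,0,0,0,0.03,0,0,0,0,0]'; python3 r.py
python3 - <<'E'
from h import *
C=cloud(grab('wrist'));np.save('w2.npy',C)
m=(C[...,2]>.225)&(C[...,2]<.27)&(np.hypot(C[...,0]-.5388,C[...,1]+.015)<.03);p=C[m];post=(p.min(0)+p.max(0))[:2]/2
print('cap',len(p),post,np.median(p[:,2]))
from scipy.optimize import least_squares
m=(C[...,2]>.155)&(C[...,2]<.18)&(np.hypot(C[...,0]-.5175,C[...,1]-.0778)<.045);p=C[m]
p=p[np.hypot(*(p[:,:2]-post).T)>.06]
f=lambda q:(lambda d:np.clip(d-.040,0,.01)+np.clip(.024-d,0,.01))(np.hypot(*(p[:,:2]-q).T))
s=least_squares(f,p[:,:2].mean(0)).x;d=s-post
print(s,len(p),np.median(p[:,2]),np.linalg.norm(d),np.arctan2(-d[0],d[1]))
E
```

```text
eef_pos: [0.5389, -0.0166, 0.2192]
ft_force: [4.8, -4.6, -4.2]
finger_force: 24.5
clock: 15.67
eef_pos: [0.5382, -0.0159, 0.22]
tool_rot: [-1.95, -2.463, -0.0]
ft_force: [-0.2, 0.2, -0.8]
width: 0.598
finger_force: 0.0
clock: 16.0
eef_pos: [0.5394, -0.0161, 0.3365]
tool_rot: [1.946, 2.457, 0.009]
ft_force: [-1.6, 0.3, 0.8]
width: 0.601
finger_force: 0.0
wrist 7047 [0.1693 0.1699 0.1704]
side 409 [0.1667 0.1681 0.169 ]
top 0 
cap 2134 [ 0.53882529 -0.0141445 ] 0.25128155709084254
[0.5174854  0.07765246] 7063 0.1698815399571224 0.09424474759367357 0.22841146694996267
```

```bash
cat > d.py <<'E'
from h import *
from scipy.optimize import least_squares
s=manip.sense();f=grab('wrist');C=cloud(f);M=Ro.from_rotvec(s['tool_rot']).as_matrix();print(s['eef_pos'],np.arctan2(M[1,1],M[0,1]))
near=np.hypot(C[...,0]-.472,C[...,1]+.193)
for a,z0,z1,r in(('rim',.07,.088,.031),('flange',.02,.034,.038)):
    p=C[(C[...,2]>z0)&(C[...,2]<z1)&(near<.055)];c=(p.min(0)+p.max(0))/2
    ri=r-.004 if a=='rim' else .0
    g=lambda q:(lambda d:np.clip(d-r,0,.01)+np.clip(ri-d,0,.01))(np.hypot(*(p[:,:2]-q).T))
    print(a,len(p),c,(p.max(0)-p.min(0))[:2],least_squares(g,c[:2]).x,np.percentile(p[:,2],90))
cv2.imwrite('pics/w3.png',f['image'])
E
python3 -m jog '[-0.011,-0.0295,-0.006,0,-0.011,-0.0295,-0.006,0,-0.011,-0.0295,-0.006,0,-0.011,-0.0295,-0.006,0,-0.011,-0.0295,-0.006,0,-0.011,-0.0295,-0.006,0,0,0,0,0,0,0,0,0]' 0; python3 d.py
```

```text
clock: 16.87
eef_pos: [0.4709, -0.1941, 0.292]
tool_rot: [-1.952, -2.457, 0.001]
ft_force: [-0.6, 0.4, 0.5]
width: 0.996
finger_force: 0.0
[ 0.47092535 -0.19405747  0.29199478] 0.22780661161132018
rim 1229 [ 0.47125128 -0.19305935  0.07605461] [0.06147666 0.06163779] [ 0.47111164 -0.19283768] 0.08035281258189216
flange 2197 [ 0.47095811 -0.18510035  0.02921382] [0.07494065 0.0575092 ] [ 0.47121313 -0.19319147] 0.033420575021343824
```

View pics/w3.png

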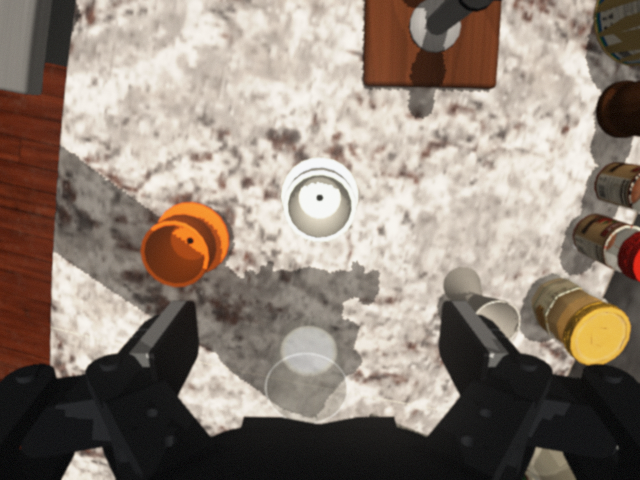

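The wrist view shows the white dripper's rim at (320,205), centred under the jaws. The orange look-alike at (187,245) and the tumbler at (306,385) are both clear of the fingers.

```bash
python3 -m jog '[0.0003,0.001,-0.035,0,0,0,-0.035,0,0,0,-0.035,0,0,0,-0.035,0,0,0,-0.035,0,0,0,-0.03,0,0,0,-0.02,0,0,0,-0.011,0,0,0,0,0]'; python3 -m jog '[0,0,0,0,0,0,0,0,0,0,0,0,0,0,0,0,0,0,0,0]' 1 22; python3 -m jog '[0,0,0.01,0,0,0,0.02,0,0,0,0.03,0,0,0,0.03,0,0,0,0.03,0,0,0,0.03,0,0,0,0.03,0,0,0,0.03,0,0,0,0.03,0,0,0,0,0]';
```

```text
clock: 17.67
eef_pos: [0.4712, -0.1904, 0.0553]
tool_rot: [-1.946, -2.461, 0.002]
ft_force: [-0.8, -0.3, -0.4]
width: 0.996
finger_force: 0.0
clock: 18.08
eef_pos: [0.4736, -0.1926, 0.0596]
tool_rot: [1.949, 2.46, 0.001]
ft_force: [-2.3, 0.7, 8.1]
width: 0.732
finger_force: 24.1
clock: 18.92
eef_pos: [0.4738, -0.1926, 0.3046]
tool_rot: [1.945, 2.456, 0.004]
ft_force: [0.1, 0.2, -2.7]
width: 0.729
finger_force: 25.6
```

```bash
cat > e.py <<'E'
from h import *
from scipy.optimize import least_squares
s=manip.sense();f=grab('wrist');C=cloud(f);t=s['eef_pos'];M=Ro.from_rotvec(s['tool_rot']).as_matrix();print(t,np.arctan2(M[1,1],M[0,1]),M[:,2])
D=C-t
near=np.hypot(D[...,0],D[...,1])
b=(near<.045)&(D[...,2]>-.07)&(D[...,2]<.06);print(np.histogram(D[b][:,2],bins=np.arange(-.07,.061,.005)))
i=f['image'];bw=b&(i.min(-1)>120)
z=np.percentile(D[bw][:,2],97);print('top z rel',z,bw.sum())
p=D[bw&(D[...,2]>z-.004)];c=(p.min(0)+p.max(0))/2
g=lambda q:(lambda d:np.clip(d-.031,0,.01)+np.clip(.027-d,0,.01))(np.hypot(*(p[:,:2]-q).T))
print(len(p),c,p.max(0)-p.min(0),least_squares(g,[0,0]).x)
cv2.imwrite('pics/w4.png',i)
E
python3 -m jog '[0,0,0,0,0,0,0,0]' >/dev/null; python3 e.py
```

```text
[ 0.47233413 -0.19204733  0.29722422] 0.23082944952473422 [-6.94885082e-04  3.96994510e-04 -9.99999680e-01]
(array([   0,    0,    0,    0,    0,    0,    1, 2939, 8221, 1651, 1781,
       2072, 2171, 2347, 2729, 3008, 3437, 5148, 4533, 1370,  436, 1170,
       2393,  969,  270, 2192]), array([-7.00000000e-02, -6.50000000e-02, -6.00000000e-02, -5.50000000e-02,
       -5.00000000e-02, -4.50000000e-02, -4.00000000e-02, -3.50000000e-02,
       -3.00000000e-02, -2.50000000e-02, -2.00000000e-02, -1.50000000e-02,
       -1.00000000e-02, -5.00000000e-03,  5.55111512e-17,  5.00000000e-03,
        1.00000000e-02,  1.50000000e-02,  2.00000000e-02,  2.50000000e-02,
        3.00000000e-02,  3.50000000e-02,  4.00000000e-02,  4.50000000e-02,
        5.00000000e-02,  5.50000000e-02,  6.00000000e-02]))
top z rel 0.021863229703698465 20794
5535 [-0.00242389  0.00270567  0.03865006] [0.08404547 0.0564257  0.04157262] [5.70498592e-04 8.53554780e-05]
```

View pics/w4.png

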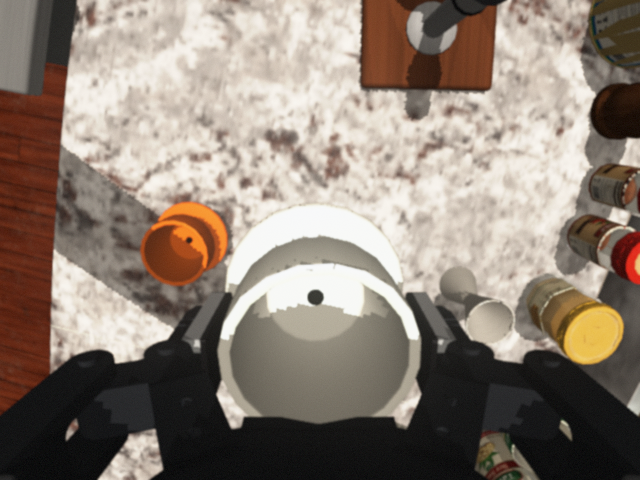

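The wrist view shows the dripper held upright between the pads. The front of its rim is at (320,268), its outlet hole at (316,297), and its flange is visible ahead of the rim.

```bash
python3 - <<'E'
from h import *
from scipy.optimize import least_squares
s=manip.sense();f=grab('wrist');C=cloud(f);t=s['eef_pos'];D=C-t;i=f['image'].min(-1)
print(t)
u=np.array([-np.sin(.2308),np.cos(.2308)]);x=np.array([u[1],-u[0]])  # u fwd (stand y), x closing axis
A=D[...,:2]@u;B=D[...,:2]@x
for n,z0,z1,r0,r1 in(('rim',.017,.026,.027,.031),('flange',-.034,-.026,0,.038)):
    m=(D[...,2]>z0)&(D[...,2]<z1)&(np.hypot(A,B)<.045)&(np.abs(B)<.0295 if n=='rim' else True)&(i>100)&(A>.003)
    a,b=A[m],B[m]
    # front arc: max A per B bin
    bins=np.arange(-.024,.0241,.003);k=np.digitize(b,bins);pts=np.array([[np.percentile(a[k==j],98),b[k==j].mean()] for j in range(1,len(bins)) if (k==j).sum()>3])
    q=least_squares(lambda q:np.hypot(pts[:,0]-q[0],pts[:,1]-q[1])-r1,[0,0]).x
    print(n,m.sum(),'z',np.median(D[m][:,2]),'fwd,close offs',q,'rms',np.std(np.hypot(pts[:,0]-q[0],pts[:,1]-q[1])))
# hole
h=D[290:304,308:324].reshape(-1,3);ii=i[290:304,308:324].ravel();h=h[ii<90];print('hole',len(h),np.nanmedian(h@np.array([*u,0])),np.nanmedian(h@np.array([*x,0])),np.nanmedian(h[:,2]))
v,w=np.where(i[285:310,300:330]<90);print('hole px',w.mean()+300,v.mean()+285)
fl=D[288:306,295:305].reshape(-1,3);zf=np.nanmedian(fl[:,2]);K=np.array(f['intrinsics'])
p=cv2.undistortPoints(np.array([[[w.mean()+300,v.mean()+285]]]),K,np.array([f['k1'],0,0,0]))[0,0]
ray=f['Rc']@np.array([*p,1]);X=f['c']+ray*((t[2]+zf-f['c'][2])/ray[2])-t
print('hole axis pt',zf,X[:2]@u,X[:2]@x)
E
```

```text
[ 0.47207453 -0.19190963  0.29651489]
rim 4045 z 0.020351306369661426 fwd,close offs [-0.00031813  0.00093331] rms 0.0002729495156557796
flange 6593 z -0.029778254426106432 fwd,close offs [-0.00083689 -0.00110364] rms 0.00013661049368634013
hole 162 -0.0003085101022724247 -0.0009434631002281991 -0.025728778886023984
hole px 315.18562874251495 297.20359281437123
hole axis pt -0.026181882910554843 -0.0006751672492613987 -0.0008775531014153608
```

```bash
python3 -m jog '[0,0,0.02,0,0,0,0.022,0,0.0047,0.027,0,0,0.0047,0.027,0,0,0.0047,0.027,0,0,0.0047,0.027,0,0,0.0047,0.027,0,0,0.0047,0.027,0,0,0.0047,0.027,0,0,0.0047,0.027,0,0,0.0047,0.027,0,0,0.0044,0.0275,0,0]'; python3 -m jog '[0,0,0,0,0,0,0,0,0,0,0,0,0,0,0,0]'
```

```text
clock: 20.18
eef_pos: [0.5189, 0.0797, 0.3383]
tool_rot: [-1.95, -2.461, 0.003]
ft_force: [0.5, 0.0, -2.3]
width: 0.729
finger_force: 24.8
clock: 20.52
eef_pos: [0.519, 0.0776, 0.3393]
tool_rot: [-1.951, -2.461, 0.002]
ft_force: [0.8, 0.0, -2.9]
width: 0.729
finger_force: 24.7
```

```bash
python3 -m jog '[0,0.0008,-0.02,0,0,0,-0.025,0,0,0,-0.025,0,0,0,-0.02,0,0,0,-0.005,0,0,0,0,0,0,0,0,0,0,0,0,0]'; python3 - <<'E'
from h import *
print(manip.sense()['eef_pos'])
f=grab('side');i=f['image'][110:260,240:400]
cv2.imwrite('pics/s3.png',cv2.resize(i,None,fx=4,fy=4,interpolation=cv2.INTER_CUBIC))
E
```

```text
clock: 21.18
eef_pos: [0.5199, 0.0789, 0.2466]
tool_rot: [1.95, 2.461, 0.003]
ft_force: [0.3, -0.3, -1.7]
width: 0.728
finger_force: 25.7
[0.51994594 0.07887507 0.24657967]
```

View pics/s3.png

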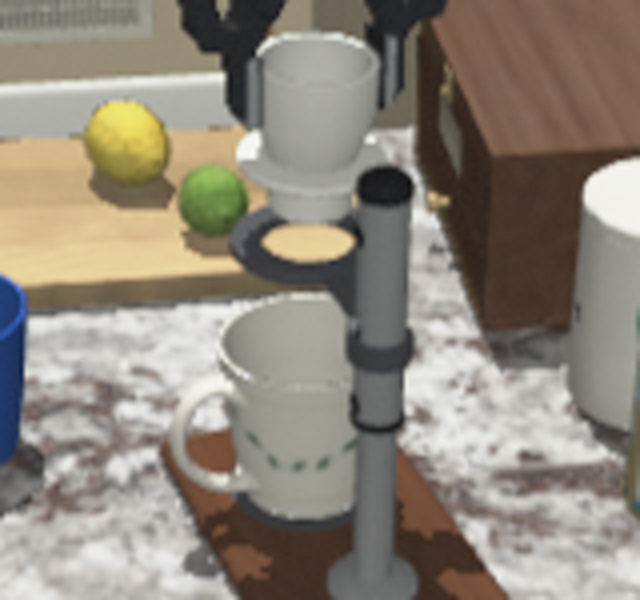

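The side view shows the dripper above the raised ring, held almost upright, with its outlet at (310,205) and the ring opening at (305,245).

```bash
python3 -m jog '[-0.0008,0,-0.004,0,0,0,-0.004,0,0,0,-0.004,0,0,0,-0.002,0,0,0,0,0]'| egrep 'eef|ft'; python3 -m jog '[0,0,-0.001,0,0,0,-0.001,0,0,0,0,0]'| egrep 'eef|ft'; python3 -m jog '[0,0,-0.001,0,0,0,-0.001,0,0,0,0,0]'| egrep 'eef|ft'
```

```text
eef_pos: [0.5181, 0.0792, 0.2301]
ft_force: [0.1, 0.2, -2.7]
eef_pos: [0.5185, 0.0792, 0.2288]
ft_force: [0.6, -0.7, -2.2]
eef_pos: [0.5184, 0.0792, 0.2267]
ft_force: [-0.3, 0.9, -3.2]
```

```bash
python3 -m jog '[0,0,-0.001,0,0,0,-0.001,0,0,0,0,0]'| egrep 'eef|ft'
```

```text
eef_pos: [0.5184, 0.0792, 0.2246]
ft_force: [-0.2, -0.2, -3.3]
```

```bash
python3 -m jog '[0,0,-0.001,0,0,0,-0.001,0,0,0,0,0]'| egrep 'eef|ft'
```

```text
eef_pos: [0.5184, 0.0792, 0.2226]
ft_force: [0.2, 0.6, -2.6]
```

```bash
python3 -m jog '[0,0,-0.001,0,0,0,-0.001,0,0,0,-0.001,0,0,0,-0.001,0,0,0,0,0]'| egrep 'eef|ft'
```

```text
eef_pos: [0.5184, 0.0792, 0.2186]
ft_force: [-0.3, -0.4, -2.8]
```

```bash
python3 -m jog '[0,0,-0.001,0,0,0,-0.001,0,0,0,-0.001,0,0,0,-0.001,0,0,0,0,0]'| egrep 'eef|ft'
```

```text
eef_pos: [0.5184, 0.0792, 0.2146]
ft_force: [-0.5, -0.0, -3.0]
```

```bash
python3 -m jog '[0,0,-0.001,0,0,0,-0.001,0,0,0,-0.001,0,0,0,-0.001,0,0,0,0,0]'| egrep 'eef|ft'
```

```text
eef_pos: [0.5184, 0.0792, 0.2106]
ft_force: [-0.4, -0.1, -2.9]
```

```bash
python3 -m jog '[0,0,-0.001,0,0,0,-0.001,0,0,0,0,0]'| egrep 'eef|ft'
```

```text
eef_pos: [0.5184, 0.0792, 0.2087]
ft_force: [-0.0, 0.4, -2.4]
```

```bash
python3 -m jog '[0,0,-0.001,0,0,0,0,0]'| egrep 'eef|ft'
```

```text
eef_pos: [0.5184, 0.0792, 0.2077]
ft_force: [0.1, -0.3, -2.6]
```

```bash
python3 -m jog '[0,0,-0.001,0,0,0,0,0]'| egrep 'eef|ft'
```

```text
eef_pos: [0.5185, 0.0792, 0.2068]
ft_force: [0.0, 1.0, -2.7]
```

```bash
python3 -m jog '[0,0,-0.001,0,0,0,0,0]'| egrep 'eef|ft'
```

```text
eef_pos: [0.5185, 0.0792, 0.2062]
ft_force: [-1.0, -0.3, -1.1]
```

```bash
python3 -m jog '[0,0,-0.001,0,0,0,0,0]'| egrep 'eef|ft'
```

```text
eef_pos: [0.5185, 0.0793, 0.2057]
ft_force: [-2.6, 0.6, 3.9]
```

```bash
python3 -m jog '[0,0,-0.0005,0,0,0,0,0]'| egrep 'eef|ft'
```

```text
eef_pos: [0.5185, 0.0793, 0.2055]
ft_force: [-4.1, -0.1, 6.7]
```

```bash
python3 -m jog '[0,0,0.001,0,0,0,0,0]'| egrep 'eef|ft'; python3 -m jog '[0,0,0,0,0,0,0,0,0,0,0,0,0,0,0,0,0,0,0,0]' 0; python3 -m jog '[0,0,0.01,0,0,0,0.02,0,0,0,0.035,0,0,0,0.035,0,0,0,0.03,0,0,0,0,0,0,0,0,0]'; python3 - <<'E'
from h import *
print(manip.sense()['eef_pos'])
f=grab('side');i=f['image'][110:260,240:400]
cv2.imwrite('pics/s4.png',cv2.resize(i,None,fx=4,fy=4,interpolation=cv2.INTER_CUBIC))
C=cloud(grab('wrist'));D=C-[.5175,.0777,0];r=np.hypot(D[...,0],D[...,1])
for z0,z1 in((.165,.178),(.180,.190),(.215,.235)):
    p=C[(r<.05)&(C[...,2]>z0)&(C[...,2]<z1)];print(z0,len(p),(p.min(0)+p.max(0))/2,np.median(p[:,2]),p.max(0)-p.min(0))
m=(r<.04)&(C[...,2]>.217)&(C[...,2]<.235);p=C[m];A=np.c_[p[:,:2],np.ones(len(p))];print('rim plane',np.linalg.lstsq(A,p[:,2],rcond=None)[0])
E
```

```text
eef_pos: [0.5185, 0.0792, 0.2058]
ft_force: [-3.4, 0.7, 4.5]
clock: 25.57
eef_pos: [0.5186, 0.0791, 0.2052]
tool_rot: [-1.951, -2.462, 0.0]
ft_force: [0.2, -0.1, -0.9]
width: 1.002
finger_force: 0.0
clock: 26.15
eef_pos: [0.5193, 0.0793, 0.338]
tool_rot: [1.949, 2.46, 0.005]
ft_force: [-1.4, 0.6, -0.6]
width: 0.999
finger_force: 0.0
[0.51932762 0.07931008 0.33804286]
0.165 2656 [0.51754045 0.0889192  0.17155829] 0.17467235357079305 [0.07939722 0.05830173 0.01288231]
0.18 1114 [0.51784821 0.07659944 0.18500453] 0.1849929027283515 [0.04826617 0.04465812 0.00998642]
0.215 2599 [0.51770404 0.07946641 0.2213956 ] 0.22494245216278713 [0.06141863 0.06131864 0.0127241 ]
rim plane [-0.00343662  0.0161053   0.22471709]
```

View pics/s4.png

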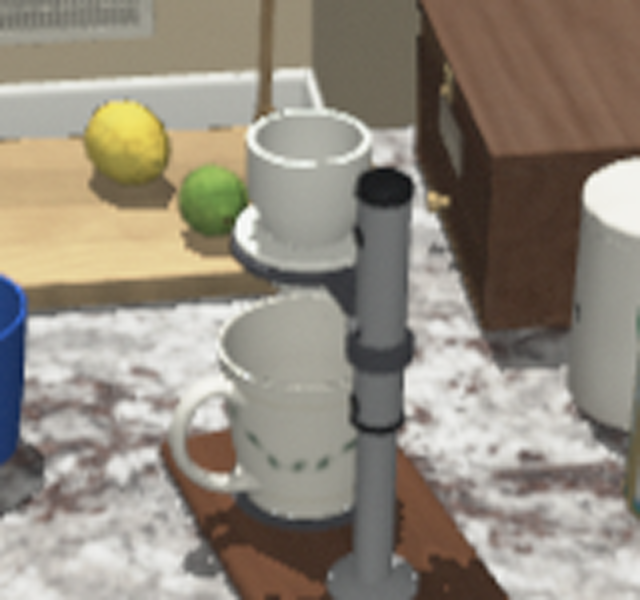

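The side view shows the dripper seated level, with its flange down on the raised ring (about (300,245)) and the mug unmoved. I'm handing the job in.

```bash
python3 -m jog '[0,0,0,0,0,0,0,0,0,0,0,0]' | head -1; python3 -c "
from bench import job
print(job.finish_job())"
```

```text
clock: 26.5
the job is handed in; nothing more can be done
None
```

I handed the job in at 26.5 s: the ring sits one hole up, about 48 mm higher, held by the snap button. The white dripper is level and fully seated in it, and the mug looks unmoved. The hand-in gave no verdict, so this rests on my force and camera readings.

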